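# Tip the gauge ball out of its lidded box

### The arm

A 6-joint arm with a two-finger parallel gripper is mounted at the origin on a cart in front of the work surface, level with it; the furniture and walls round the work are solid. World frame = base frame: x ahead of the robot, y to its left, z up, the work surface at z = 0. Lengths are in m, angles in rad, forces in N, time in s.
With the tool pointing down it reaches from about 0.25 to 0.8 m from the base axis. Payload 8.5 kg.
Tool frame: the origin (TCP) lies between the finger pads; the fingertips stand 22 mm ahead of it and the grasp point (between the pads) lies 3 mm ahead of it; z points along the fingers, y is the line along which they close (so a half turn about z gives the same grasp; the last joint's range is limited). The gripper opens to 85 mm and grips with 20 to 120 N. Pads are 22 mm wide; open, the fingers measure 114 mm over their backs; the gripper's body (76 mm by 85 mm) begins 54 mm behind the grasp point. The pads swing forward as they close: fully open they stand 13 mm farther back than shut.
Start: joints at [-1.222, 0.238, -0.013, 1.319, 0, 1.571], TCP at [0.179, -0.493, 0.253] pointing down, gripper open.
Joint ranges: [-2.66, 2.66], [-1.03, 1.9], [-1.14, 1.46], [-1.82, 2.27], [-1.45, 1.34], [-3.14, 3.14]. Speed limits (rad/s): [2.22, 2.22, 2.79, 3.14, 3.14, 3.14].

### API

Orientations are given as a unit quaternion [x, y, z, w].
In Python, from bench import r gives the robot as it stands.
- The arm moves only by the tool servo_tool, never from a script. Its argument "targets" is one flat list of numbers, 4 for each row, row after row: the shift along the tool's x, y, z in units of 0.1 m (1.0 is 0.1 m), then the turn about the tool's z in units of 30 degrees (1.0 is 30 degrees). A call has 1 to 5 rows; each row shifts and turns the commanded pose from where the row before left it, along the tool's axes as they then stand; what a row does not reach is not made up. A row lasts 1/10 s, in which the tool goes at most 50 mm and 8.59 degrees, less where a joint would pass 70% of its speed; a pose out of reach is approached as far as the arm can. A call with a number of a shift or a turn outside -1 to 1 is refused whole. A call with a gripper value outside its range is refused whole. "jaw" is the opening, from 0 (shut) to 1 (fully open), set as the call begins (left out, the last holds). The fingers move at their own pace and stop on an object; the grip force is fixed at half the most. Time passes only in rows, so rows that do not move let the fingers close. It gives the time, the measured TCP pose, the force, the opening and the grip force at its end, in the units of the state.
- r.sense(): the state, without advancing time (a new reading comes with each control period).
- r.read_camera(name): name is "scene" or "top" or "wrist"; returns a dict with "color" (384x512x3 uint8, red, green, blue), "fx", "fy", "cx", "cy" (pixels), "R" (3x3) and "t" (3): a world point X has camera coordinates R X + t. Camera axes: x right, y down, z forward; pixel columns grow to the right and rows downward; lengths in m; the calibration is good to about 2 mm. The wrist camera is an equidistant fisheye: a pixel r from the principal point sees the ray r / f radians off the axis. A picture is of the moment at which its call begins. There is no depth.
- r.hand_in(): hands the job in; it is judged then, once.
The state is a dict: "t": time; "q": joint angles; "qvel": joint speeds; "effort": joint torques, N m; "position": TCP position; "tool_rot": TCP orientation; "wrist_force": force on the tool from outside, world axes, zero at the start; "torque": the same for the moment, N m; "opening": finger opening in m; "finger_force": force on a finger pad.
Only numpy, scipy, OpenCV 4.12 (cv2) and the standard library are available. Lean on these libraries where they do the work, as an engineer would, in place of code of your own. Each camera call takes 0.05 s, during which the arm holds its last target. There are 200 camera calls.

### The job

The steel gauge ball is wanted for checking the lens gauge. On the shorter of the two grey lidded boxes, first swing the half-open lid fully back until it clicks past its detent and stays back; only then pick the box up and tip the ball over its sloping front into the open metal tray. Finally stand the short box upright on the worktop beside the tray, its lid still fully back.

Things in the scene. Friction and masses are not known exactly. Their poses are not given: they have to be found in the camera images.
- short_box: Shorter of two grey lidded boxes (other: 150 mm, lid shut), loose, 0.6 kg: 100 (x) by 54 (y) by 30 mm high, walls 3 mm. Origin: centre of underside, z up. Front (-x, to the robot) is a 20 degree ramp from the floor at x +11 to the pouring lip at x -49, z 25 mm: with the lid back it empties over the lip when tipped front down about 45 degrees. Side walls at y +-27 mm are free to grip.
- short_box_lid (a joint): Lid hinge, rad: 0 closed, about 2.15 fully back. Hinge line along the box's y at x +48, z 32.5 mm. Flat lid 98 mm long, 54 wide, 4 thick. Starts half open (1.15 to 1.3), leaning over the box to the robot, free edge up. Pushed back near its upper part (about 1 N) it passes the detent at 1.9, snaps fully back and stays there when tipped; short of that it springs back. A small catch juts 15 mm out behind.
- gauge_ball_center (a point): Centre of the steel ball, 24 mm across, 56 g, lying loose in the short box on the flat rear part of its floor.
- tray: Open square aluminium tray, fixed to the worktop between the boxes: 150 by 150 by 30 mm high, walls and floor 3 mm. Origin: centre of its underside; z up, x and y along its sides.

How it is judged:
On the way, in this order (a step that is already met when the one before it is completed fails the run):
1. the lid is fully back past its detent while the box still stands upright (value of joint short_box_lid above 2 rad and angle between short_box's own z axis and vertical below 0.2 rad), for 0.2 s.
2. the box is picked up and tipped, lid fully back (angle between short_box's own z axis and vertical above 0.26 rad and height (world z) of short_box above 0.03 m and value of joint short_box_lid above 1.95 rad), for 0.05 s.
3. the ball is in the tray (x of gauge_ball_center in the frame of tray between -0.072 and 0.072 m and y of gauge_ball_center in the frame of tray between -0.072 and 0.072 m and z of gauge_ball_center in the frame of tray below 0.028 m), for 0.2 s.
At the end, for the whole second after the job is handed in: The ball lies inside the tray; the short box stands upright (within about 7 degrees) and at rest on the worktop (underside within 12 mm of it), clear of the tray (centres more than 100 mm apart), its lid still past the detent (above 1.95 rad) (all of step 3 and value of joint short_box_lid above 1.95 rad and angle between short_box's own z axis and vertical below 0.12 rad and height (world z) of short_box below 0.012 m and horizontal distance between short_box and tray above 0.1 m and linear speed of short_box below 0.02 m/s); the robot touches nothing.
It fails at once if the box is tipped (more than 17 degrees) before its lid is fully back (angle between short_box's own z axis and vertical above 0.3 rad and value of joint short_box_lid below 1.9 rad).
It also fails if it takes over 72 s, if anything falls off the work surface, if the arm or the gripper's body presses on something with over 40 N, if the wrist force passes 120 N, or if a joint passes its speed limit or range.

## Working session

There is one attempt and no reset: what is moved stays moved. The work goes in short steps, Python scripts to look and compute and a tool call to move; the robot and the scene stay as the last step left them, time stands still between calls to the robot, and variables do not carry over. Pictures are saved under pics/ and viewed, at most 10 in all, crops included, and the job is handed in when it is done.

Besides the shell and the picture viewer there is one more tool, called as name(argument=value, ...) on one line, values as JSON. servo_tool: Moves the arm, as the interface text tells. Shifts and turns lie within -1 to 1; 1 stands for 0.1 m of shift or 30 degrees of turn. Its arguments: {"type":"object","properties":{"targets":{"type":"array"},"jaw":{"type":"number"}},"required":["targets"]}

```bash
mkdir -p pics; cat > h.py <<'E'
import numpy as np, cv2
from bench import r
from scipy.spatial.transform import Rotation as Ro
def snap(n,f):
    c=r.read_camera(n); cv2.imwrite(f'pics/{f}.png',c['color'][:,:,::-1]); np.save(f'pics/{f}.npy',c,allow_pickle=True); return c
def load(f): return np.load(f'pics/{f}.npy',allow_pickle=True).item()
def ray(c,u,v):
    a=(u-c['cx'])/c['fx'];b=(v-c['cy'])/c['fy']
    R=np.array(c['R']);t=np.array(c['t'])
    return -R.T@t, R.T@np.array([a,b,1.])
def onz(c,u,v,z):
    o,d=ray(c,u,v); return o+d*(z-o[2])/d[2]
def proj(c,X):
    p=np.array(c['R'])@np.array(X)+np.array(c['t']); return c['cx']+c['fx']*p[0]/p[2],c['cy']+c['fy']*p[1]/p[2]
E
python3 - <<'E'
from h import *
a=snap('top','top0');b=snap('scene','sc0')
cv2.imwrite('pics/both0.png',cv2.resize(np.hstack([a['color'],b['color']])[:,:,::-1],(800,300)))
for c in (a,b): print(c['fx'],c['cx'],c['cy'],(-np.array(c['R']).T@np.array(c['t'])).round(3),np.array(c['R']).round(2).tolist())
s=r.sense();print(s)
print(Ro.from_quat(s['tool_rot']).as_matrix().round(3))
E
```

```text
418.59119408334504 250.34408498985204 193.5914234063181 [0.357 0.038 0.949] [[-0.0, -1.0, 0.02], [-0.98, 0.0, -0.18], [0.18, -0.02, -0.98]]
375.0414517275177 250.48136856564514 186.03397079139484 [0.236 0.616 0.679] [[-0.9, -0.44, -0.01], [-0.29, 0.63, -0.72], [0.32, -0.64, -0.69]]
{'t': 0.1, 'q': array([-1.22201162e+00,  2.38762565e-01, -1.41312343e-02,  1.31920922e+00,
       -2.42558679e-05,  1.57080251e+00]), 'qvel': array([ 0.00125556, -0.00077165,  0.00287082, -0.00163539,  0.00076527,
        0.0003529 ]), 'effort': array([ 2.40488214e-05, -5.39720035e+01,  3.46998274e+01,  1.34122386e-02,
        3.60698735e-06, -1.10085782e-05]), 'position': array([ 0.17930332, -0.4930833 ,  0.25273505]), 'tool_rot': array([ 9.84832478e-01,  1.73506667e-01, -1.25307485e-04, -6.41329360e-04]), 'wrist_force': array([ 1.01352144, -0.78474556,  0.23669502]), 'torque': array([-0.03001601,  0.01093043, -0.0165328 ]), 'finger_force': 0.0, 'opening': 0.08536622098128033}
[[ 0.94   0.342 -0.   ]
 [ 0.342 -0.94   0.001]
 [-0.    -0.001 -1.   ]]
```

View pics/top0.png

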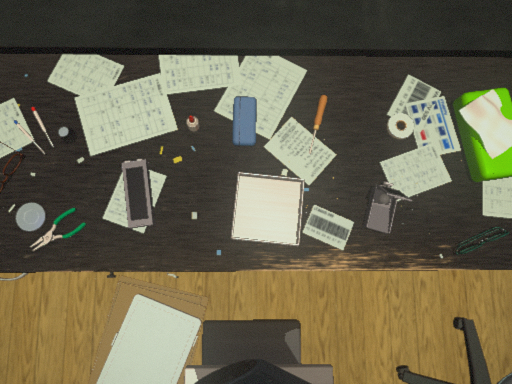

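View pics/sc0.png

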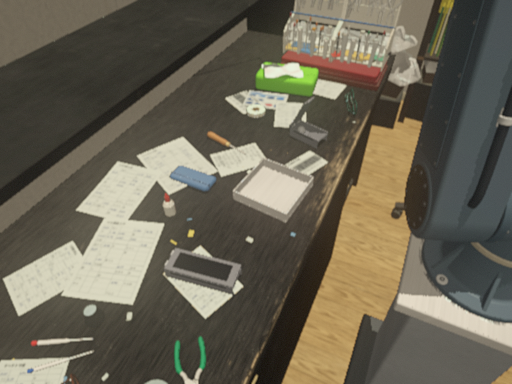

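The top view shows the tray at about (268,209), the long shut box at (138,193) and the short box with its half-open lid at about (382,208). In the scene view the short box is at (308,132).

```bash
python3 - <<'E'
from h import *
a=load('top0');b=load('sc0')
A=cv2.resize(a['color'][170:245,345:420],(525,525),interpolation=cv2.INTER_CUBIC)
B=cv2.resize(b['color'][105:155,275:340],(682,525),interpolation=cv2.INTER_CUBIC)
im=np.hstack([A,B])[:,:,::-1]
cv2.imwrite('pics/crop0.png',cv2.resize(im,(800,348)))
for p in [(235,174),(303,178),(299,245),(232,239)]: print(onz(a,*p,0.03).round(3))
for p in [(368,228),(389,232),(372,185),(398,190)]: print(p,onz(a,*p,0.03).round(3))
E
```

```text
[0.565 0.05  0.03 ]
[ 0.556 -0.103  0.03 ]
[ 0.406 -0.091  0.03 ]
[0.42  0.056 0.03 ]
(368, 228) [ 0.443 -0.245  0.03 ]
(389, 232) [ 0.434 -0.291  0.03 ]
(372, 185) [ 0.54  -0.259  0.03 ]
(398, 190) [ 0.529 -0.317  0.03 ]
```

View pics/crop0.png

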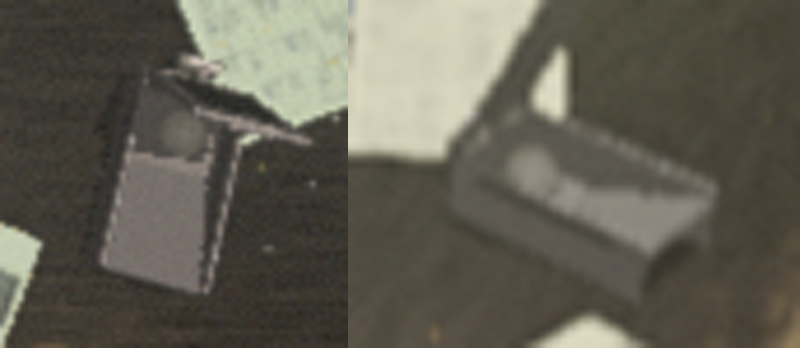

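The enlarged top crop shows the box rim. Its front corners are at crop (100,265) and (210,293) and the rear-left one at (140,75). The ball is at (182,130) and the lid edge runs (200,110)–(308,140). In original pixels the front corners are (366.6,227.1) and (390.3,233.1), and the rear-left one is (375.2,186.2).

```bash
python3 - <<'E'
from h import *
a=load('top0')
fl=onz(a,366.6,227.1,.03);fr=onz(a,390.3,233.1,.03);rl=onz(a,375.2,186.2,.03);ball=onz(a,384.2,198,.015)
print(fl,fr,rl,ball, np.linalg.norm(fl-fr),np.linalg.norm(rl-fl))
e=rl-fl; e2=fr-fl; print('yaw',np.degrees(np.arctan2(e[1],e[0])),np.degrees(np.arctan2(e2[0],-e2[1]))*-1)
yaw=np.arctan2(e[1],e[0]); 
X=np.array([np.cos(yaw),np.sin(yaw)]);Y=np.array([-X[1],X[0]])
c=(fl+fr)[:2]/2+X*.05;print('centre',c)
B=(ball[:2]-c);print('ball in box',B@X,B@Y)
# check predicted corners in scene
b=load('sc0')
for x,y in((-.05,.027),(-.05,-.027),(.05,.027),(.05,-.027)): print(proj(b,[*(c+X*x+Y*y),.03]))
T=np.array([.94,.342]);N=np.array([.342,-.94])
p=r.sense()['position'][:2]
g=c-X*.05-p;print('world shift to box x=-50',g,'tool',g@T,g@N)
E
```

```text
[ 0.44516017 -0.24168936  0.03      ] [ 0.43175824 -0.29373607  0.03      ] [ 0.53741906 -0.26615878  0.03      ] [ 0.51295653 -0.29022331  0.015     ] 0.05374450582120625 0.09544870424222365
yaw -14.85430165003484 14.439868936189072
centre [ 0.48678825 -0.28053082]
ball in box 0.027778541684531702 -0.0026600281022854844
(np.float64(318.05604812806354), np.float64(139.4337929794378))
(np.float64(328.25875497850757), np.float64(130.8730341426879))
(np.float64(289.72904712574996), np.float64(126.5070171084616))
(np.float64(300.2293930608412), np.float64(118.6308545700154))
world shift to box x=-50 [0.25915589 0.22537058] tool 0.3206832746365523 -0.12321703335036162
```

servo_tool(targets=[0.4,-0.15,0,0,0.4,-0.15,0,0,0.4,-0.15,0,0,0.4,-0.15,0,0,0.4,-0.15,0,0], jaw=0)

```text
t: 0.6
position: [0.3426, -0.3532, 0.2531]
tool_rot: [0.985, 0.173, -0.0, -0.0]
wrist_force: [0.2, -0.5, -0.5]
opening: 0.0124
finger_force: 0.0
```

servo_tool(targets=[0.4,-0.15,0,0,0.4,-0.15,0,0,0.4,-0.15,0,0,0,0,0,0.28,0,0,0,0.28])

```text
t: 1.1
position: [0.44, -0.2699, 0.2527]
tool_rot: [1.0, 0.026, -0.0, -0.0]
wrist_force: [0.3, 0.2, -0.3]
opening: -0.0001
finger_force: 0.0
```

servo_tool(targets=[0,0,0,0.28,0,0,0,0.28,0,0,0,0.04,0,0,0,0])

```text
t: 1.5
position: [0.439, -0.2712, 0.2531]
tool_rot: [0.992, -0.127, -0.0, -0.0]
wrist_force: [-0.7, 0.7, 0.5]
opening: -0.0003
finger_force: 0.0
```

```bash
cat >> h.py <<'E'
def st(c=(0.4868,-0.2805),yaw=-14.85):
    s=r.sense();M=Ro.from_quat(s['tool_rot']).as_matrix()
    X=np.array([np.cos(np.radians(yaw)),np.sin(np.radians(yaw))]);Y=np.array([-X[1],X[0]])
    d=s['position'][:2]-np.array(c)
    print('t',round(s['t'],2),'pos',s['position'].round(4),'tool yaw',np.degrees(np.arctan2(M[1,0],M[0,0])).round(2),'zaxis',M[:,2].round(3),'in box',(d@X).round(4),(d@Y).round(4),'F',s['wrist_force'].round(1),'open',round(s['opening'],4),'q',s['q'].round(2))
E
python3 - <<'E'
from h import *
st(); a=snap('wrist','w1')
print(a['fx'],a['cx'],a['cy'])
E
```

```text
t 1.5 pos [ 0.439  -0.2712  0.2531] tool yaw -14.64 zaxis [-0.  0. -1.] in box -0.0486 -0.0032 F [-0.7  0.7  0.5] open -0.0003 q [-0.55  0.22 -0.03  1.31  0.    2.84]
297.3186396354542 254.66114211567768 190.3900015956233
```

View pics/w1.png

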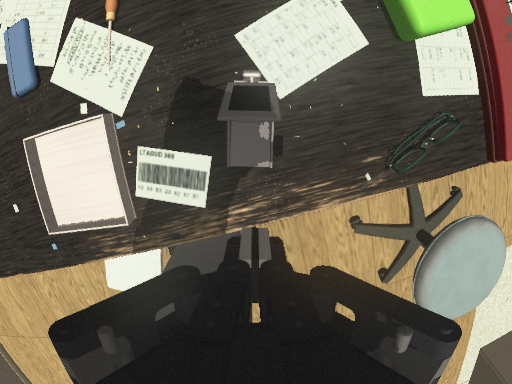

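The wrist view shows the box square to the tool, at columns 226–275 and rows 85–167. The lid is half open, the catch is behind at (250,76), and the shut fingers are at (257,245). The yaw and centring look right.

```bash
python3 - <<'E'
from h import *
a=load('w1');o=-np.array(a['R']).T@np.array(a['t']);s=r.sense()
print(Ro.from_quat(s['tool_rot']).as_matrix().T@(o-s['position']))
E
```

```text
[ 0.06966454 -0.00077492 -0.11994672]
```

servo_tool(targets=[0,0,0.48,0,0,0,0.48,0,0,0,0.45,0,0,0,0,0])

```text
t: 1.95
position: [0.4358, -0.2692, 0.1075]
tool_rot: [0.992, -0.128, -0.004, -0.002]
wrist_force: [-0.4, -0.0, 0.4]
opening: 0.0002
finger_force: 0.0
```

servo_tool(targets=[0.2,0,0,0,0.2,0,0,0,0.1,0,0,0,0.1,0,0,0,0.1,0,0,0])

```text
t: 2.45
position: [0.5073, -0.2893, 0.1132]
tool_rot: [0.992, -0.129, 0.0, 0.0]
wrist_force: [-0.3, 0.2, 0.5]
opening: 0.0005
finger_force: 0.3
```

servo_tool(targets=[0.1,0,0,0,0.1,0,0,0,0.1,0,0,0,0.1,0,0,0,0.1,0,0,0])

```text
t: 2.95
position: [0.5558, -0.302, 0.1121]
tool_rot: [0.992, -0.129, -0.0, -0.0]
wrist_force: [0.1, -0.3, -0.9]
opening: 0.0001
finger_force: 0.1
```

servo_tool(targets=[0.05,0,0,0,0,0,0,0,0,0,0,0,0,0,0,0])

```text
t: 3.35
position: [0.5596, -0.3031, 0.1123]
tool_rot: [0.992, -0.129, -0.0, -0.0]
wrist_force: [-0.1, 0.1, 0.0]
opening: 0.0
finger_force: 0.0
```

```bash
python3 - <<'E'
from h import *
st(); a=snap('top','t2');b=snap('scene','s2')
A=cv2.resize(a['color'][165:245,340:420],(400,400),interpolation=cv2.INTER_CUBIC)
B=cv2.resize(b['color'][85:165,260:340],(400,400),interpolation=cv2.INTER_CUBIC)
cv2.imwrite('pics/c2.png',np.hstack([A,B])[:,:,::-1])
E
```

```text
t 3.35 pos [ 0.5596 -0.3031  0.1123] tool yaw -14.82 zaxis [-0.  0. -1.] in box 0.0762 -0.0031 F [-0.1  0.1  0. ] open 0.0 q [-0.5   0.5   0.02  1.09  0.    2.9 ]
```

View pics/c2.png

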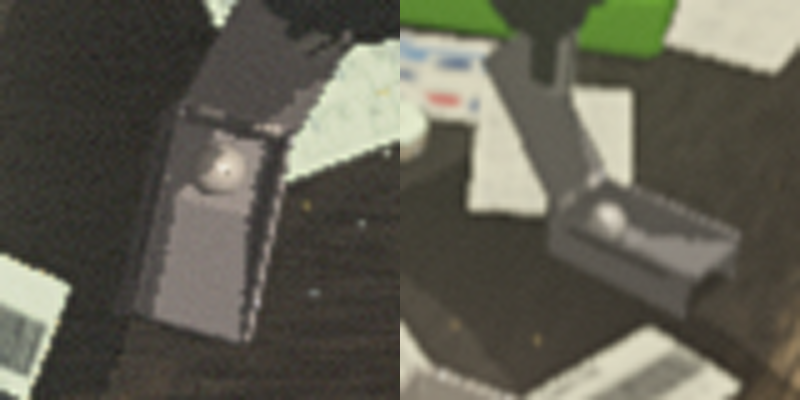

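The lid now lies fully back, and the tool feels no force. The front corners are still within 1 px, so the box has not moved and the ball is still in its rear part. Next I retreat, flip the tool (joint 6 is near its limit) and open the jaw.

servo_tool(targets=[-0.4,0,0,0,-0.4,-0.04,0,0,-0.23,0,-0.4,0,0,0,-0.4,0,0,0,0,-0.28])

```text
t: 3.95
position: [0.4625, -0.274, 0.1978]
tool_rot: [0.998, -0.056, 0.004, 0.002]
wrist_force: [1.1, 0.2, -0.3]
opening: 0.0
finger_force: 0.0
```

servo_tool(targets=[0,0,0,-0.28,0,0,0,-0.28,0,0,0,-0.28,0,0,0,-0.28,0,0,0,-0.28], jaw=1)

```text
t: 4.45
position: [0.4612, -0.2729, 0.1925]
tool_rot: [0.951, 0.308, 0.0, 0.0]
wrist_force: [0.5, 0.0, -0.2]
opening: 0.0723
finger_force: 0.0
```

servo_tool(targets=[0,0,0,-0.28,0,0,0,-0.28,0,0,0,-0.28,0,0,0,-0.28,0,0,0,-0.28])

```text
t: 4.95
position: [0.4612, -0.2729, 0.1925]
tool_rot: [0.778, 0.629, 0.0, 0.0]
wrist_force: [0.4, -0.3, -0.5]
opening: 0.0851
finger_force: 0.0
```

servo_tool(targets=[0,0,0,-0.28,0,0,0,-0.28,0,0,0,-0.28,0,0,0,-0.28,0,0,0,-0.28])

```text
t: 5.45
position: [0.4612, -0.2729, 0.1924]
tool_rot: [0.501, 0.866, 0.0, 0.0]
wrist_force: [-0.1, 0.9, -0.3]
opening: 0.0855
finger_force: 0.0
```

servo_tool(targets=[0,0,0,-0.28,0,0,0,-0.28,0,0,0,-0.28,0,0,0,-0.28,0,0,0,-0.28])

```text
t: 5.95
position: [0.4612, -0.2729, 0.1925]
tool_rot: [0.157, 0.988, 0.0, 0.0]
wrist_force: [-0.4, 0.2, -1.0]
opening: 0.0852
finger_force: 0.0
```

servo_tool(targets=[0,0,0,-0.12,0,0,0,0])

```text
t: 6.15
position: [0.4612, -0.2729, 0.1925]
tool_rot: [0.129, 0.992, -0.0, 0.0]
wrist_force: [-0.9, -0.3, -0.1]
opening: 0.0854
finger_force: 0.0
```

```bash
python3 - <<'E'
from h import *
st(); a=snap('wrist','w3')
E
```

```text
t 6.15 pos [ 0.4612 -0.2729  0.1925] tool yaw 165.22 zaxis [ 0. -0. -1.] in box -0.0267 0.0008 F [-0.9 -0.3 -0.1] open 0.0854 q [-0.53  0.28 -0.11  1.18  0.   -0.28]
```

View pics/w3.png

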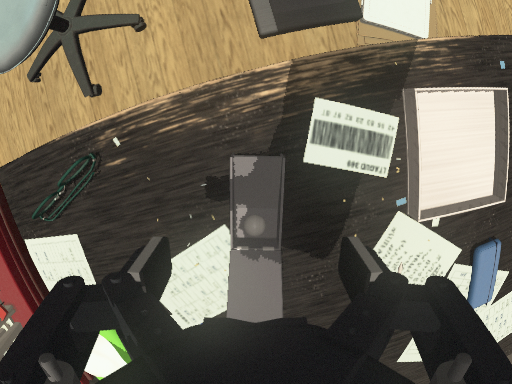

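The wrist view shows the box centred between the open fingers (columns 230–284, rows 155–250), with the lid back at rows 250–320 and the ball at (255,226). I descend and grip.

servo_tool(targets=[0,0,0.45,0,0,0,0.45,0,0,0,0.4,0,0,0,0.25,0,0,0,0.12,0])

```text
t: 6.7
position: [0.4601, -0.2722, 0.0231]
tool_rot: [0.13, 0.992, 0.001, -0.002]
wrist_force: [0.1, -1.0, 0.1]
opening: 0.0854
finger_force: 0.0
```

servo_tool(targets=[0,0,0,0,0,0,0,0,0,0,0,0,0,0,0,0,0,0,0,0], jaw=0)

```text
t: 7.2
position: [0.4623, -0.2733, 0.027]
tool_rot: [0.129, 0.992, -0.0, 0.001]
wrist_force: [-1.6, 2.3, 7.8]
opening: 0.0527
finger_force: 64.4
```

servo_tool(targets=[0,0,-0.05,0,0,0,-0.05,0,0,0,-0.05,0,0,0,0,0,0,0,0,0])

```text
t: 7.7
position: [0.4614, -0.273, 0.0403]
tool_rot: [0.129, 0.992, -0.0, -0.0]
wrist_force: [-0.1, 0.5, -6.9]
opening: 0.0526
finger_force: 64.2
```

```bash
python3 - <<'E'
from h import *
st(); print(r.sense()['torque']); b=snap('scene','s4')
cv2.imwrite('pics/c4.png',cv2.resize(b['color'][70:170,250:370],(720,600),interpolation=cv2.INTER_CUBIC)[:,:,::-1])
E
```

```text
t 7.7 pos [ 0.4614 -0.273   0.0403] tool yaw 165.18 zaxis [-0. -0. -1.] in box -0.0265 0.0007 F [-0.1  0.5 -6.9] open 0.0526 q [-0.53  0.42 -0.34  0.81 -0.   -0.28]
[0.06636987 0.23198722 0.07464751]
```

View pics/c4.png

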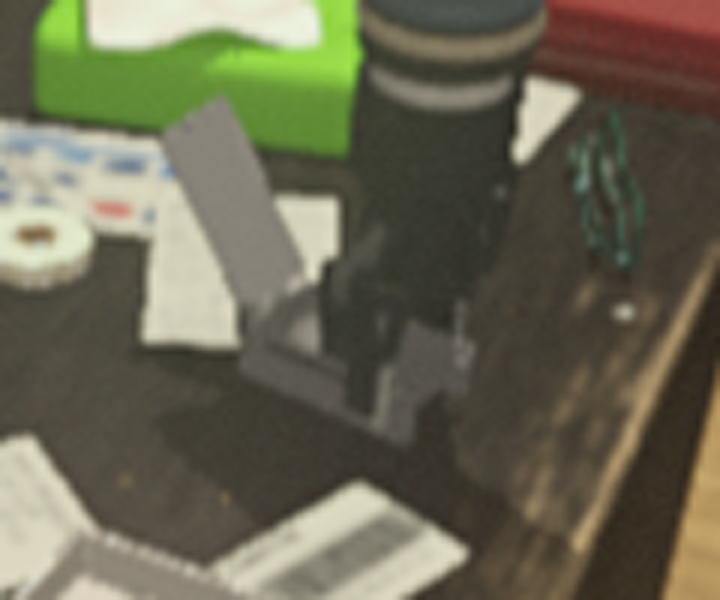

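The box hangs level and is held firmly, with 6.9 N of weight on the wrist and the lid back. The tool can only turn about its own vertical axis. So I will tip the box by pressing its underside down onto the tray's far wall, which makes it pivot in the pads. First I carry it there.

servo_tool(targets=[0,0,-0.2,0,0,0,-0.2,0,0,0,-0.2,0,0,0,0,-0.18,0,0,0,-0.18])

```text
t: 8.25
position: [0.4616, -0.2731, 0.1007]
tool_rot: [0.033, 0.999, -0.0, 0.0]
wrist_force: [0.4, 1.1, -6.9]
opening: 0.053
finger_force: 66.0
```

servo_tool(targets=[0,0.12,0,0,0,0.25,0,0,0,0.25,0,0,0,0.25,0,0,0,0.25,0,0])

```text
t: 8.75
position: [0.4688, -0.1596, 0.0999]
tool_rot: [0.036, 0.999, 0.0, -0.0]
wrist_force: [0.3, -0.2, -6.4]
opening: 0.0524
finger_force: 66.1
```

servo_tool(targets=[0,0.25,0,0,0,0.25,0,0,0,0.25,0,0,0,0.25,0,0,0,0.25,0,0])

```text
t: 9.25
position: [0.4774, -0.0349, 0.1]
tool_rot: [0.036, 0.999, 0.0, -0.0]
wrist_force: [0.5, 0.5, -6.7]
opening: 0.0531
finger_force: 66.1
```

servo_tool(targets=[-0.13,0.13,0,0,0,0,0,0,0,0,0,0])

```text
t: 9.55
position: [0.492, -0.0241, 0.1]
tool_rot: [0.035, 0.999, -0.0, -0.0]
wrist_force: [-0.1, 0.1, -6.7]
opening: 0.0529
finger_force: 66.1
```

```bash
python3 - <<'E'
from h import *
st((0.487,-0.022),-4); a=snap('wrist','w5'); b=snap('scene','s5'); t=snap('top','t5')
B=cv2.resize(b['color'][90:240,200:340],(373,400)); A=cv2.resize(t['color'][150:260,200:320],(427,400))
cv2.imwrite('pics/c5.png',np.hstack([A,B])[:,:,::-1])
E
```

```text
t 9.55 pos [ 0.492  -0.0241  0.1   ] tool yaw 175.98 zaxis [-0. -0. -1.] in box 0.0052 -0.0018 F [-0.1  0.1 -6.7] open 0.0529 q [-0.05  0.29 -0.36  0.92 -0.    0.02]
```

View pics/c5.png

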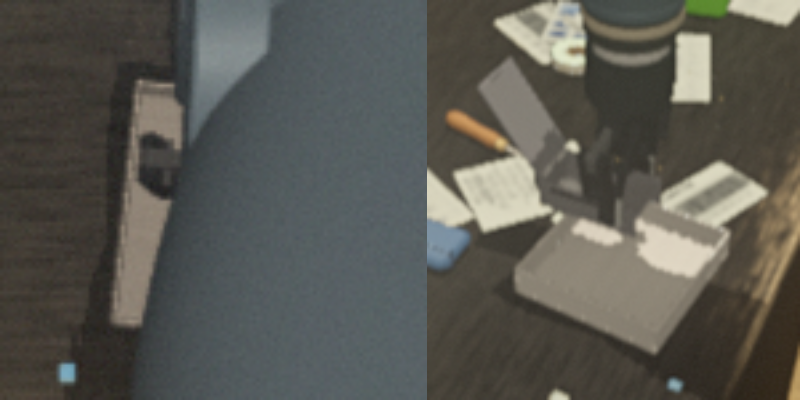

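The top part of the picture is mostly hidden by the arm. In the scene part the box is level over the tray, with its rear above the far wall at about (560,210) in the crop. I lower it to contact.

servo_tool(targets=[0,0,0.15,0,0,0,0.15,0,0,0,0.1,0,0,0,0.03,0,0,0,0,0])

```text
t: 10.2
position: [0.4915, -0.0249, 0.0574]
tool_rot: [0.035, 0.999, -0.0, -0.0]
wrist_force: [-1.1, -1.1, -4.3]
opening: 0.0526
finger_force: 66.4
```

servo_tool(targets=[0.005,0,0.03,0,0.005,0,0.03,0,0.005,0,0.03,0])

```text
t: 10.5
position: [0.4909, -0.0243, 0.0494]
tool_rot: [0.035, 0.999, 0.0, 0.001]
wrist_force: [-5.5, 1.3, 6.6]
opening: 0.0532
finger_force: 68.1
```

```bash
python3 - <<'E'
from h import *
st((0.487,-0.022),-4);print(r.sense()['torque'])
E
```

```text
t 10.5 pos [ 0.4909 -0.0243  0.0494] tool yaw 175.99 zaxis [ 0.002  0.    -1.   ] in box 0.0041 -0.002 F [-5.5  1.3  6.6] open 0.0532 q [-0.05  0.34 -0.44  0.79  0.    0.02]
[-0.0877329   0.44942727  0.0120409 ]
```

servo_tool(targets=[0.01,0,0.03,0,0.01,0,0.03,0,0.01,0,0.03,0,0.01,0,0.03,0,0,0,0,0])

```text
t: 11.0
position: [0.4883, -0.0241, 0.0376]
tool_rot: [0.035, 0.999, 0.0, 0.002]
wrist_force: [-0.3, -0.7, 4.6]
opening: 0.0527
finger_force: 68.8
```

```bash
python3 - <<'E'
from h import *
st((0.487,-0.022),-4);b=snap('scene','s6')
cv2.imwrite('pics/c6.png',cv2.resize(b['color'][90:230,200:340],(600,600),interpolation=cv2.INTER_CUBIC)[:,:,::-1])
E
```

```text
t 11.0 pos [ 0.4883 -0.0241  0.0376] tool yaw 175.99 zaxis [ 0.004 -0.    -1.   ] in box 0.0015 -0.002 F [-0.3 -0.7  4.6] open 0.0527 q [-0.05  0.35 -0.46  0.75  0.    0.02]
```

View pics/c6.png

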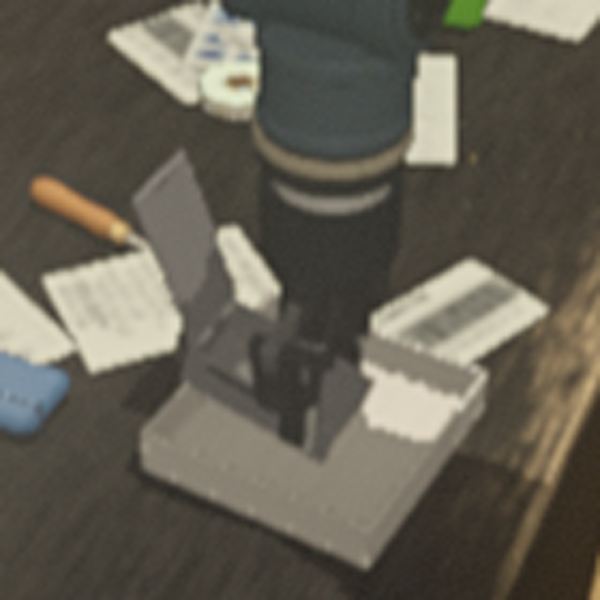

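The box is now tipped front down with its rear underside on the far wall at about (195,380), and the lid is still back. I estimate 15°, so I press slightly more before lifting to satisfy step 2.

servo_tool(targets=[0.01,0,0.02,0,0.01,0,0.015,0,0,0,0,0])

```text
t: 11.35
position: [0.4869, -0.024, 0.0345]
tool_rot: [0.035, 0.999, 0.0, 0.003]
wrist_force: [0.7, 0.3, 11.3]
opening: 0.0528
finger_force: 69.9
```

servo_tool(targets=[0,0,-0.15,0,0,0,-0.15,0,0,0,-0.15,0,0,0,0,0,0,0,0,0])

```text
t: 11.85
position: [0.4841, -0.0239, 0.0773]
tool_rot: [0.035, 0.999, 0.0, -0.0]
wrist_force: [0.3, -0.2, -6.0]
opening: 0.0528
finger_force: 67.4
```

```bash
python3 - <<'E'
from h import *
st((0.487,-0.022),-4);b=snap('scene','s7')
cv2.imwrite('pics/c7.png',cv2.resize(b['color'][90:230,200:340],(600,600),interpolation=cv2.INTER_CUBIC)[:,:,::-1])
E
```

```text
t 11.85 pos [ 0.4841 -0.0239  0.0773] tool yaw 175.99 zaxis [-0.001  0.    -1.   ] in box -0.0027 -0.0021 F [ 0.3 -0.2 -6. ] open 0.0528 q [-0.05  0.3  -0.41  0.86  0.    0.02]
```

View pics/c7.png

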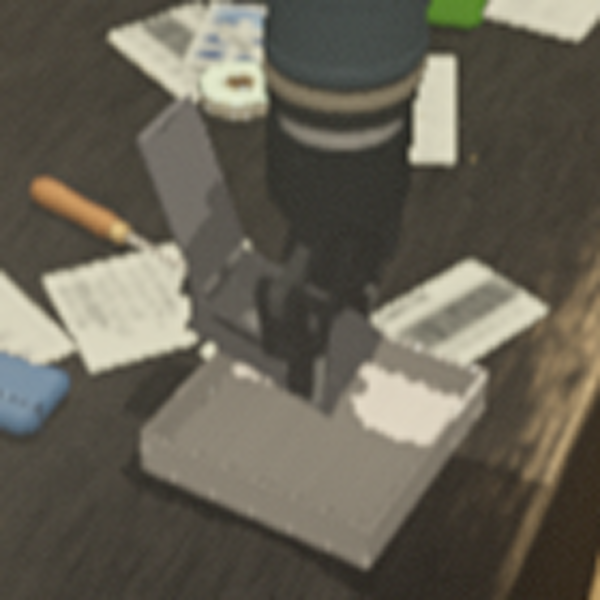

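The box is held tilted in the air (origin about 60 mm up), front down over the tray with the lid back. That was my last allowed picture. I now check the tilt with rays through the left wall's lower corners, crop (195,345) and (325,412).

```bash
python3 - <<'E'
from h import *
y=np.radians(-4);X=np.array([np.cos(y),np.sin(y),0]);Y=np.array([-X[1],X[0],0])
def pl(c,u,v,P):
    o,d=ray(c,u,v); return o+d*((P-o)@Y)/(d@Y)
def ang(name,p,q,tcp):
    c=load(name);P=np.array([*tcp,0])+Y*.0262
    a=[pl(c,200+u*140/600,90+v*140/600,P) for u,v in(p,q)]
    d=a[0]-a[1]; print(name,[((k-P)@X).round(4).tolist() for k in a],[k[2].round(4) for k in a],'len',np.linalg.norm(d).round(4),'deg',np.degrees(np.arctan2(d[2],d@X)).round(1))
ang('s7',(195,345),(325,412),(.4841,-.0239))
ang('s6',(188,380),(322,460),(.4883,-.0241))
# edge lines on left wall in s7: contour of lower edge via Canny+Hough
for n,roi in(('s7',(330,420)),('s6',(370,470))):
    c=load(n);g=cv2.cvtColor(c['color'],cv2.COLOR_RGB2GRAY)[90:230,200:340];g=cv2.resize(g,(600,600),interpolation=cv2.INTER_CUBIC)
    L=cv2.HoughLinesP(cv2.Canny(cv2.GaussianBlur(g,(0,0),3),15,35),1,np.pi/360,25,minLineLength=40,maxLineGap=12)
    for l in L[:,0]:
        if 170<l[0]<330 and 280<l[1]<480 and l[3]>l[1]: 
            tcp=(.4841,-.0239) if n=='s7' else (.4883,-.0241); print(l,end=' ');ang(n,l[:2],l[2:],tcp)
E
```

```text
s7 [0.0717, -0.0132] [np.float64(0.0615), np.float64(0.0473)] len 0.086 deg 9.5
s6 [0.073, -0.017] [np.float64(0.0315), np.float64(0.0084)] len 0.0929 deg 14.4
[245 364 327 416] s7 [0.0386, -0.0146] [np.float64(0.0612), np.float64(0.0448)] len 0.0556 deg 17.2
[195 340 270 377] s7 [0.0716, 0.0223] [np.float64(0.0654), np.float64(0.0584)] len 0.0498 deg 8.1
[251 292 260 333] s7 [0.0348, 0.029] [np.float64(0.116), np.float64(0.0888)] len 0.0279 deg 78.0
[250 366 303 399] s7 [0.0353, 0.0009] [np.float64(0.0611), np.float64(0.051)] len 0.0358 deg 16.5
[181 380 264 430] s6 [0.0779, 0.0215] [np.float64(0.0293), np.float64(0.0145)] len 0.0583 deg 14.7
[202 392 295 447] s6 [0.0635, 0.0008] [np.float64(0.0261), np.float64(0.0104)] len 0.0646 deg 14.0
```

The long edge lines give 16.5–17°, which agrees with the press geometry (14.5° before, plus 3 mm more press). That is above the 14.9° needed and below the ramp's 20°, so the ball has not rolled yet. Next I put the wall under the box's middle and press to about 33°.

servo_tool(targets=[-0.1,0,0,0,-0.12,0,0,0,-0.12,0,0,0,-0.12,0,0,0,0,0,0,0])

```text
t: 12.4
position: [0.5329, -0.0273, 0.0776]
tool_rot: [0.035, 0.999, 0.0, 0.001]
wrist_force: [0.4, 0.0, -7.4]
opening: 0.0527
finger_force: 67.4
```

servo_tool(targets=[0,0,0.12,0,0,0,0.1,0,0,0,0.05,0,0.005,0,0.02,0,0.005,0,0.02,0])

```text
t: 12.9
position: [0.529, -0.0271, 0.0471]
tool_rot: [0.035, 0.999, -0.0, -0.0]
wrist_force: [-6.6, 0.2, 12.0]
opening: 0.0528
finger_force: 69.7
```

servo_tool(targets=[0.005,0,0.02,0,0.005,0,0.02,0,0.005,0,0.02,0,0,0,0,0])

```text
t: 13.3
position: [0.5282, -0.027, 0.0433]
tool_rot: [0.035, 0.999, 0.0, 0.001]
wrist_force: [-10.5, 0.5, 21.3]
opening: 0.0527
finger_force: 72.9
```

```bash
python3 - <<'E'
from h import *
st((0.487,-0.022),-4);print(r.sense()['torque'])
E
```

```text
t 13.3 pos [ 0.5282 -0.027   0.0433] tool yaw 175.99 zaxis [ 0.003 -0.    -1.   ] in box 0.0414 -0.0021 F [-10.5   0.5  21.3] open 0.0527 q [-0.05  0.4  -0.36  0.81  0.    0.02]
[-2.26663297e-04  1.34004918e+00  6.45945937e-02]
```

servo_tool(targets=[0.01,0,0.02,0,0.01,0,0.02,0,0.01,0,0.01,0,0,0,0,0,0,0,0,0])

```text
t: 13.8
position: [0.527, -0.0269, 0.0392]
tool_rot: [0.035, 0.999, -0.0, 0.003]
wrist_force: [-6.0, 0.4, 23.7]
opening: 0.0527
finger_force: 76.0
```

servo_tool(targets=[0,0,0,0,0,0,0,0,0,0,0,0])

```text
t: 14.1
position: [0.527, -0.0269, 0.0392]
tool_rot: [0.035, 0.999, -0.0, 0.003]
wrist_force: [-7.3, 1.1, 24.5]
opening: 0.053
finger_force: 76.0
```

```bash
python3 - <<'E'
from h import *
st((0.487,-0.022),-4)
b=snap('scene','s8');w=snap('wrist','w8')
def edges(n,tcp):
    y=np.radians(-4);X=np.array([np.cos(y),np.sin(y),0]);Y=np.array([-X[1],X[0],0])
    c=load(n);P=np.array([*tcp,0])+Y*.0262
    g=cv2.cvtColor(c['color'],cv2.COLOR_RGB2GRAY)[90:230,200:340];g=cv2.resize(g,(600,600),interpolation=cv2.INTER_CUBIC)
    L=cv2.HoughLinesP(cv2.Canny(cv2.GaussianBlur(g,(0,0),3),15,35),1,np.pi/360,25,minLineLength=40,maxLineGap=12)
    for l in L[:,0]:
        o=[]
        for u,v in(l[:2],l[2:]):
            k,d=ray(c,200+u*140/600,90+v*140/600);o.append(k+d*((P-k)@Y)/(d@Y))
        rel=[((q-P)@X,q[2]) for q in o];d=o[1]-o[0];t=np.degrees(np.arctan(d[2]/(d@X)))
        if all(-.06<a<.12 and 0<z<.16 for a,z in rel): print(l,np.round(rel,3).tolist(),'deg',t.round(1))
edges('s8',r.sense()['position'][:2])
# tray change vs earlier scene images inside the tray (ball)
o=load('s7');d=np.abs(b['color'].astype(int)-o['color'].astype(int)).sum(2)
print('bright blobs')
m=((b['color'].min(2)>170)).astype('u1')[120:235,210:340];n,_,s,ce=cv2.connectedComponentsWithStats(m)
for i in range(1,n):
    if s[i,4]>4: print(s[i],ce[i].round(0)+[210,120])
E
```

```text
t 14.1 pos [ 0.527  -0.0269  0.0392] tool yaw 175.99 zaxis [ 0.006 -0.    -1.   ] in box 0.0402 -0.0021 F [-7.3  1.1 24.5] open 0.053 q [-0.05  0.4  -0.37  0.79 -0.    0.02]
[ 52 179  92 203] [[0.12, 0.147], [0.094, 0.14]] deg 15.6
[ 90 372 144 357] [[0.106, 0.006], [0.065, 0.037]] deg -36.5
[124 334 167 371] [[0.078, 0.049], [0.049, 0.032]] deg 30.0
[183 322 195 386] [[0.036, 0.076], [0.03, 0.029]] deg 81.8
[146 355 187 384] [[0.063, 0.039], [0.035, 0.028]] deg 21.3
bright blobs
[ 69   0  27   8 182] [293. 123.]
[35 26  6  8 32] [247. 149.]
[  1  31  22  25 310] [222. 162.]
[ 77  32  27  16 116] [301. 159.]
[ 92  39  25  16 137] [314. 167.]
[ 0 44  7 10 39] [212. 169.]
[ 60  51  38  21 388] [287. 182.]
```

```bash
cat >> h.py <<'E'
def fish(c,u,v,z):
    a,b=u-c['cx'],v-c['cy'];rr=np.hypot(a,b);th=rr/c['fx']
    d=np.array([np.sin(th)*a/rr,np.sin(th)*b/rr,np.cos(th)]);R=np.array(c['R']);o=-R.T@np.array(c['t']);d=R.T@d
    return o+d*(z-o[2])/d[2]
def balls(c):
    y=np.radians(-4);X=np.array([np.cos(y),np.sin(y)]);Y=np.array([-X[1],X[0]])
    g=cv2.medianBlur(cv2.cvtColor(c['color'],cv2.COLOR_RGB2GRAY),3)
    H=cv2.HoughCircles(g,cv2.HOUGH_GRADIENT,1.5,25,param1=80,param2=22,minRadius=8,maxRadius=32)
    for u,v,q in (H[0][:12] if H is not None else []):
        p=fish(c,u,v,.015);e=p[:2]-[.487,-.022];d=np.linalg.norm(p-(-np.array(c['R']).T@np.array(c['t'])))
        print((u,v,q),'tray',(e@X).round(3),(e@Y).round(3),'expected r',(c['fx']*.012/d).round(1),'rgb',c['color'][int(v),int(u)])
E
python3 - <<'E'
from h import *
balls(load('w8'))
E
```

```text
(np.float32(281.25), np.float32(152.25), np.float32(24.05)) tray -0.008 0.012 expected r 24.4 rgb [131 126 119]
(np.float32(54.75), np.float32(123.75), np.float32(29.45)) tray -0.027 -0.114 expected r 19.5 rgb [150 157 140]
(np.float32(78.75), np.float32(158.25), np.float32(31.099998)) tray -0.007 -0.099 expected r 20.4 rgb [129 134 120]
(np.float32(33.75), np.float32(35.25), np.float32(24.5)) tray -0.083 -0.13 expected r 17.8 rgb [180 151 111]
(np.float32(38.25), np.float32(81.75), np.float32(31.099998)) tray -0.053 -0.126 expected r 18.6 rgb [227 232 211]
(np.float32(59.25), np.float32(42.75), np.float32(31.099998)) tray -0.074 -0.109 expected r 19.3 rgb [47 43 39]
(np.float32(77.25), np.float32(107.25), np.float32(31.099998)) tray -0.035 -0.097 expected r 20.7 rgb [198 206 181]
(np.float32(21.75), np.float32(114.75), np.float32(24.5)) tray -0.036 -0.141 expected r 17.8 rgb [109 113 103]
(np.float32(42.75), np.float32(152.25), np.float32(27.8)) tray -0.012 -0.126 expected r 18.7 rgb [219 224 201]
(np.float32(35.25), np.float32(359.25), np.float32(24.5)) tray 0.18 -0.211 expected r 10.8 rgb [23 24 25]
(np.float32(80.25), np.float32(20.25), np.float32(27.8)) tray -0.084 -0.095 expected r 19.8 rgb [51 48 40]
(np.float32(75.75), np.float32(74.25), np.float32(29.45)) tray -0.053 -0.097 expected r 20.5 rgb [60 53 45]
```

The wrist view has a circle of radius 24.0 px (24.4 expected) at tray (-0.008, 0.012), so the ball lies in the tray. I lift the box and carry it back to the clear spot on the right.

servo_tool(targets=[0,0,-0.2,0,0,0,-0.25,0,0,0,-0.25,0,0,0,-0.1,0,0,-0.15,0,0])

```text
t: 14.7
position: [0.5249, -0.0411, 0.1172]
tool_rot: [0.034, 0.999, 0.0, 0.002]
wrist_force: [0.8, -0.2, -6.4]
opening: 0.0531
finger_force: 71.5
```

servo_tool(targets=[0.1,-0.3,0,0,0.1,-0.3,0,0,0.1,-0.3,0,0,0.1,-0.3,0,0,0.1,-0.3,0,0])

```text
t: 15.2
position: [0.4619, -0.1894, 0.1146]
tool_rot: [0.035, 0.999, 0.0, -0.001]
wrist_force: [0.2, 0.6, -6.0]
opening: 0.0527
finger_force: 71.6
```

servo_tool(targets=[0,-0.3,0,0,0,-0.3,0,0,0,-0.25,0,0,0,0,0,0,0,0,0,0])

```text
t: 15.7
position: [0.4563, -0.2732, 0.1145]
tool_rot: [0.036, 0.999, 0.001, -0.001]
wrist_force: [0.2, 0.6, -6.2]
opening: 0.0526
finger_force: 71.6
```

```bash
python3 - <<'E'
from h import *
st((0.487,-0.022),-4); print(r.sense()['torque'])
t=snap('top','t9'); balls(snap('wrist','w9'))
E
```

```text
t 15.7 pos [ 0.4563 -0.2732  0.1145] tool yaw 175.89 zaxis [-0.002  0.001 -1.   ] in box -0.0131 -0.2527 F [ 0.2  0.6 -6.2] open 0.0526 q [-0.54  0.34 -0.25  0.99  0.   -0.47]
[0.01471126 0.26865515 0.01060264]
(np.float32(156.75), np.float32(81.75), np.float32(31.099998)) tray -0.105 -0.324 expected r 15.3 rgb [173 145 109]
(np.float32(395.25), np.float32(77.25), np.float32(31.099998)) tray -0.112 -0.141 expected r 14.4 rgb [57 54 46]
(np.float32(369.75), np.float32(69.75), np.float32(31.099998)) tray -0.116 -0.163 expected r 14.9 rgb [62 54 44]
(np.float32(209.25), np.float32(60.75), np.float32(31.099998)) tray -0.119 -0.284 expected r 15.8 rgb [184 153 100]
(np.float32(356.25), np.float32(183.75), np.float32(31.099998)) tray -0.025 -0.17 expected r 14.8 rgb [129 135 122]
(np.float32(405.75), np.float32(170.25), np.float32(31.099998)) tray -0.037 -0.126 expected r 13.9 rgb [230 236 218]
(np.float32(236.25), np.float32(105.75), np.float32(29.45)) tray -0.084 -0.264 expected r 16.2 rgb [85 73 61]
(np.float32(32.25), np.float32(138.75), np.float32(31.099998)) tray -0.069 -0.453 expected r 11.9 rgb [51 48 42]
(np.float32(393.75), np.float32(192.75), np.float32(24.5)) tray -0.018 -0.135 expected r 13.9 rgb [121 127 115]
(np.float32(101.25), np.float32(72.75), np.float32(31.099998)) tray -0.117 -0.373 expected r 14.1 rgb [181 150  97]
(np.float32(140.25), np.float32(62.25), np.float32(27.8)) tray -0.122 -0.338 expected r 14.9 rgb [181 152 100]
(np.float32(377.25), np.float32(168.75), np.float32(22.849998)) tray -0.038 -0.153 expected r 14.6 rgb [119 123 110]
```

```bash
python3 - <<'E'
from h import *
a=load('top0')['color'].astype(int);c=load('t9');b=c['color'].astype(int)
m=(np.abs(a-b).sum(2)>60).astype('u1');m[:176]=0;m[243:]=0;m[:,:236]=0;m[:,301:]=0
n,_,s,ce=cv2.connectedComponentsWithStats(m)
for i in range(1,n):
    if s[i,4]>10: print(s[i],ce[i],(onz(c,*ce[i],.015)-[.487,-.022,0]).round(3))
E
```

```text
[256 220  12  11  95] [261.45263158 225.17894737] [-0.036  0.012  0.015]
```

servo_tool(targets=[0,0,0.25,0,0,0,0.25,0,0,0,0.2,0,0,0,0.06,0,0,0,0.02,0])

```text
t: 16.3
position: [0.4572, -0.2718, 0.0373]
tool_rot: [0.034, 0.999, 0.0, -0.001]
wrist_force: [-0.6, -0.3, -5.4]
opening: 0.0528
finger_force: 71.5
```

servo_tool(targets=[0,0,0.02,0,0,0,0.02,0,0,0,0.02,0,0,0,0,0])

```text
t: 16.7
position: [0.4579, -0.2729, 0.0322]
tool_rot: [0.035, 0.999, -0.0, 0.001]
wrist_force: [1.0, 0.6, -4.3]
opening: 0.0525
finger_force: 71.9
```

The ball is confirmed in the tray from above, at (-0.036, 0.012). The front corner has just touched the table, so I press the box level.

servo_tool(targets=[0,0,0.02,0,0,0,0.02,0,0,0,0.02,0,0,0,0,0])

```text
t: 17.1
position: [0.4608, -0.2735, 0.0292]
tool_rot: [0.035, 0.999, -0.001, 0.004]
wrist_force: [2.7, 6.1, 25.4]
opening: 0.0527
finger_force: 77.0
```

```bash
python3 - <<'E'
from h import *
st((0.487,-0.022),-4); print(r.sense()['torque'])
E
```

```text
t 17.1 pos [ 0.4608 -0.2735  0.0292] tool yaw 176.02 zaxis [ 0.008 -0.002 -1.   ] in box -0.0086 -0.2527 F [ 2.7  6.1 25.4] open 0.0527 q [-0.54  0.42 -0.36  0.77  0.   -0.47]
[ 1.36613465  0.13921893 -0.04745433]
```

The moment (1.37 Nm about x) puts the load near the left finger (y +44 mm), so it is not coming from the front corner. I lift, shift aside and check for specks.

servo_tool(targets=[0,0,-0.2,0,0,0,-0.2,0,0,0,-0.2,0,0,0,0,0])

```text
t: 17.5
position: [0.4588, -0.2736, 0.0881]
tool_rot: [0.035, 0.999, -0.001, 0.002]
wrist_force: [1.5, -0.4, -5.6]
opening: 0.053
finger_force: 73.2
```

```bash
python3 - <<'E'
from h import *
st((0.487,-0.022),-4); print(r.sense()['torque'])
c=load('top0');g=cv2.cvtColor(c['color'],cv2.COLOR_RGB2HSV).astype(int);v=c['color'].max(2).astype(int)
d=v-cv2.medianBlur(c['color'].max(2),15).astype(int)
m=(d>35).astype('u1');n,_,s,ce=cv2.connectedComponentsWithStats(m)
for i in range(1,n):
    p=onz(c,*ce[i],0)
    if s[i,4]>=2 and .36<p[0]<.62 and -.45<p[1]<-.1: print(s[i],p.round(3),c['color'][int(ce[i][1]),int(ce[i][0])])
b=snap('scene','s10')
E
```

```text
t 17.5 pos [ 0.4588 -0.2736  0.0881] tool yaw 175.98 zaxis [ 0.004 -0.002 -1.   ] in box -0.0106 -0.2529 F [ 1.5 -0.4 -5.6] open 0.053 q [-0.54  0.36 -0.29  0.92  0.   -0.47]
[-0.03360811  0.16146001  0.00888806]
[379 160   8   7  27] [ 0.6   -0.296  0.   ] [195 204 177]
[444 175   8   9  27] [ 0.558 -0.45   0.   ] [193 200 174]
[332 177   2   2   3] [ 0.564 -0.177 -0.   ] [107  97  67]
[307 179   8   6  17] [ 0.554 -0.124  0.   ] [200 209 182]
[384 182   7   5  18] [ 0.55  -0.304  0.   ] [206 197 179]
[301 184   8  33  47] [ 0.518 -0.107  0.   ] [100  95  83]
[380 185   2   1   2] [ 0.546 -0.289  0.   ] [105 100  94]
[391 186   5   3   6] [ 0.541 -0.317  0.   ] [202 210 180]
[387 193  25  11  59] [ 0.516 -0.33   0.   ] [160 148 143]
[405 194   7   3   9] [ 0.522 -0.352  0.   ] [199 210 180]
[373 199   1   2   2] [ 0.512 -0.269  0.   ] [128 121 112]
[372 203   4   3   9] [ 0.502 -0.269  0.   ] [133 122 119]
[303 205  34  31 191] [ 0.472 -0.137  0.   ] [120 124 110]
[389 205   7  28  29] [ 0.469 -0.311  0.   ] [122 117 108]
[371 207   1   2   2] [ 0.493 -0.263  0.   ] [135 126 119]
[3
[... 772 characters left out ...]
7  13   2  24] [ 0.379 -0.24   0.   ] [174 140  94]
[372 256   5   2   6] [ 0.382 -0.263  0.   ] [122  99  68]
[344 258   3   1   3] [ 0.378 -0.198  0.   ] [160 127  86]
[418 259   7   1   7] [ 0.376 -0.371  0.   ] [131 105  73]
[307 261   3   1   3] [ 0.372 -0.114  0.   ] [155 125  87]
[341 261   9   2  14] [ 0.37  -0.197  0.   ] [194 158 101]
[353 261   4   2   5] [ 0.371 -0.219  0.   ] [163 132  87]
[448 260   2   1   2] [ 0.373 -0.434  0.   ] [100  81  62]
[392 262   7   1   7] [ 0.369 -0.311  0.   ] [108  87  62]
[443 262   3   1   3] [ 0.369 -0.423  0.   ] [111  92  65]
[332 265   4   2   7] [ 0.362 -0.171  0.   ] [193 155  99]
[341 265   5   1   5] [ 0.363 -0.193  0.   ] [187 149 102]
```

The torque is referred to a point about 0.2 m up the wrist. Corrected for that, the contact is at x −16 mm, y +5 mm, which is the box's front edge as intended. I set it down again and keep levelling.

servo_tool(targets=[0,0,0.25,0,0,0,0.2,0,0,0,0.1,0,0,0,0.02,0,0,0,0,0])

```text
t: 18.05
position: [0.4575, -0.2722, 0.0286]
tool_rot: [0.035, 0.999, 0.001, 0.0]
wrist_force: [0.7, 2.6, 1.2]
opening: 0.0522
finger_force: 75.6
```

servo_tool(targets=[0,0,0.02,0,0,0,0.02,0,0,0,0,0])

```text
t: 18.35
position: [0.4596, -0.2725, 0.0266]
tool_rot: [0.035, 0.999, 0.0, 0.002]
wrist_force: [2.5, 7.0, 17.9]
opening: 0.0529
finger_force: 78.5
```

servo_tool(targets=[0,0,0.02,0,0,0,0,0])

```text
t: 18.55
position: [0.4609, -0.2729, 0.0253]
tool_rot: [0.034, 0.999, -0.0, 0.004]
wrist_force: [3.7, 8.1, 20.9]
opening: 0.0528
finger_force: 79.9
```

```bash
cat > e.py <<'E'
from h import *
def edges(n):
    # long straight edges of the box left wall, as tilt in its plane
    s=r.sense();M=Ro.from_quat(s['tool_rot']).as_matrix();X=-M[:,0];Y=M[:,1]
    c=load(n);P=s['position']+Y*.0262
    u0,v0=map(int,proj(c,s['position']));x0,y0=u0-45,v0-45
    g=cv2.cvtColor(c['color'],cv2.COLOR_RGB2GRAY)[y0:y0+90,x0:x0+90];g=cv2.resize(g,(540,540),interpolation=cv2.INTER_CUBIC)
    L=cv2.HoughLinesP(cv2.Canny(cv2.GaussianBlur(g,(0,0),3),12,30),1,np.pi/360,25,minLineLength=50,maxLineGap=12)
    for l in L[:,0]:
        o=[]
        for u,v in(l[:2],l[2:]):
            k,d=ray(c,x0+u/6,y0+v/6);o.append(k+d*((P-k)@Y)/(d@Y))
        rel=[((q-P)@X,q[2]) for q in o];d=o[1]-o[0];t=np.degrees(np.arctan(d[2]/(d@X)))
        if all(-.05<a<.14 and -.01<z<.17 for a,z in rel): print(l,np.round(rel,3).tolist(),'deg',t.round(1))
E
python3 - <<'E'
from e import *
st((0.487,-0.022),-4); snap('scene','s11'); edges('s11')
E
```

```text
t 18.55 pos [ 0.4609 -0.2729  0.0253] tool yaw 176.05 zaxis [ 0.007 -0.    -1.   ] in box -0.0086 -0.2521 F [ 3.7  8.1 20.9] open 0.0528 q [-0.54  0.43 -0.37  0.77  0.   -0.47]
[212 188 212 109] [[0.026, 0.082], [0.03, 0.123]] deg 84.0
[ 17 230  23 133] [[0.126, 0.025], [0.125, 0.082]] deg -89.1
[ 0 28 51 32] [[0.139, 0.135], [0.113, 0.14]] deg -11.1
[ 59  82  94 172] [[0.107, 0.115], [0.086, 0.072]] deg 64.0
[135  93 170 183] [[0.069, 0.12], [0.047, 0.078]] deg 63.1
[114  33 219  47] [[0.081, 0.148], [0.03, 0.155]] deg -7.9
[145 118 171 184] [[0.063, 0.109], [0.046, 0.077]] deg 62.8
```

The lid's edges lie at 63° in the box's side plane and should be at 57° when the box stands level, so the box is within about 6° of upright. I relieve the press and release it.

servo_tool(targets=[0,0,-0.015,0,0,0,0,0])

```text
t: 18.8
position: [0.4596, -0.2733, 0.0256]
tool_rot: [0.035, 0.999, -0.001, 0.002]
wrist_force: [4.4, 2.6, 10.1]
opening: 0.0528
finger_force: 78.2
```

servo_tool(targets=[0,0,0,0,0,0,0,0,0,0,0,0,0,0,0,0,0,0,0,0], jaw=1)

```text
t: 19.3
position: [0.4573, -0.2727, 0.0241]
tool_rot: [0.035, 0.999, 0.0, -0.0]
wrist_force: [0.2, 0.2, -1.0]
opening: 0.0855
finger_force: 0.0
```

servo_tool(targets=[0,0,-0.2,0,0,0,-0.3,0,0,0,-0.45,0,0,0,-0.45,0,0,0,-0.3,0])

```text
t: 19.8
position: [0.4579, -0.273, 0.1974]
tool_rot: [0.035, 0.999, -0.001, 0.001]
wrist_force: [1.1, -0.1, 1.5]
opening: 0.0851
finger_force: 0.0
```

servo_tool(targets=[0.4,0,0,0,0.4,0,0,0,0.4,0,0,0,0,0,0,0,0,0,0,0])

```text
t: 20.3
position: [0.3374, -0.2645, 0.1947]
tool_rot: [0.036, 0.999, -0.0, 0.001]
wrist_force: [0.3, -0.3, 0.0]
opening: 0.0851
finger_force: 0.0
```

```bash
python3 - <<'E'
from h import *
st((0.487,-0.022),-4)
b=snap('scene','s12');t=snap('top','t12');o=load('top0')
# ball in tray
m=(np.abs(o['color'].astype(int)-t['color']).sum(2)>60).astype('u1');k=m.copy();k[:176]=0;k[243:]=0;k[:,:236]=0;k[:,301:]=0
n,_,s,ce=cv2.connectedComponentsWithStats(k)
for i in range(1,n):
    if s[i,4]>10: print('tray',s[i],(onz(t,*ce[i],.015)-[.487,-.022,0]).round(3))
# scene lines near the box
p=np.array([0.487,-0.276]);y=np.radians(-4);X=np.array([np.cos(y),np.sin(y),0]);Y=np.array([-X[1],X[0],0])
P=np.array([*p,0])+Y*.027
u0,v0=map(int,proj(b,[*p,.04]));x0,y0=u0-45,v0-45
g=cv2.cvtColor(b['color'],cv2.COLOR_RGB2GRAY)[y0:y0+90,x0:x0+90];g=cv2.resize(g,(540,540),interpolation=cv2.INTER_CUBIC)
L=cv2.HoughLinesP(cv2.Canny(cv2.GaussianBlur(g,(0,0),3),12,30),1,np.pi/360,25,minLineLength=50,maxLineGap=12)
for l in L[:,0]:
    q=[]
    for u,v in(l[:2],l[2:]):
        kk,d=ray(b,x0+u/6,y0+v/6);q.append(kk+d*((P-kk)@Y)/(d@Y))
    rel=[((a-P)@X,a[2]) for a in q];d=q[1]-q[0]
    if all(-.08<a<.14 and -.02<z<.15 for a,z in rel): print(l,np.round(rel,3).tolist(),'deg',np.degrees(np.arctan(d[2]/(d@X))).round(1))
E
```

```text
t 20.3 pos [ 0.3374 -0.2645  0.1947] tool yaw 175.91 zaxis [ 0.001 -0.001 -1.   ] in box -0.1323 -0.2523 F [ 0.3 -0.3  0. ] open 0.0851 q [-0.66  0.1  -0.34  1.13  0.   -0.59]
tray [256 220  12  11  97] [-0.036  0.012  0.015]
[184 304 304 344] [[0.034, 0.027], [-0.029, 0.026]] deg 1.4
[108 205 157 288] [[0.078, 0.071], [0.049, 0.032]] deg 53.6
[116  79 197 220] [[0.077, 0.139], [0.031, 0.077]] deg 53.6
[259 251 259 141] [[-0.001, 0.07], [0.004, 0.128]] deg 84.4
[212 313 349 358] [[0.019, 0.027], [-0.052, 0.026]] deg 1.1
[110 210 144 268] [[0.077, 0.068], [0.057, 0.041]] deg 53.8
[253 306 364 306] [[-0.001, 0.038], [-0.056, 0.057]] deg -19.1
[162 125 251 131] [[0.053, 0.122], [0.009, 0.132]] deg -12.4
[ 53  90  72 152] [[0.11, 0.124], [0.098, 0.094]] deg 69.8
[295 339 350 356] [[-0.024, 0.027], [-0.052, 0.027]] deg -0.2
[260 241 260 142] [[-0.001, 0.076], [0.004, 0.127]] deg 84.4
[ 6 49 67 58] [[0.135, 0.139], [0.103, 0.143]] deg -7.1
[346 367 382 304] [[-0.051, 0.02], [-0.064, 0.061]] deg -72.8
[199 311 250 328] [[0.026, 0.026], [-0.001, 0.025]] deg 1.3
[  9 164  63 170] [[0.133, 0.077], [0.103, 0.083]] deg -10.6
[178 282 200 227] [[0.039, 0.039], [0.029, 0.073]] deg -75.4
```

The box rim is level (about 1°, z 27 mm). The lid is back at about 54°, the ball is in the tray and the arm is clear, so I hand in.

```bash
python3 -c "
from bench import r
print(r.hand_in())"
```

```text
the job is handed in; nothing more can be done
None
```

I handed the job in at about 20 s with the ball in the tray and the short box upright beside it, lid fully back; hand-in gave no verdict, and step 2's tilt (about 17°, 14.9° needed) is my estimate from the images and press geometry.

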